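# Wedge the rocking drying stand level

## Robot

A 6-joint arm with a two-finger parallel gripper is mounted at the origin on a cart in front of the work surface, level with it; the furniture and walls round the work are solid. World frame = base frame: x ahead of the robot, y to its left, z up, the work surface at z = 0. Lengths are in mm, angles in rad, forces in N, time in s.
With the tool pointing down it reaches from about 275 to 750 mm from the base axis. Payload 10.2 kg.
Tool frame: the origin (TCP) lies where the fingers leave the gripper's body, on its centre line; the fingertips stand 73 mm ahead of it and the grasp point (between the pads) lies 54 mm ahead of it; z points along the fingers, y is the line along which they close (so a half turn about z gives the same grasp; the last joint's range is limited). The gripper opens to 85 mm and grips with 20 to 120 N. Pads are 22 mm wide; open, the fingers measure 114 mm over their backs; the gripper's body (76 mm by 85 mm) begins 54 mm behind the grasp point. The pads swing forward as they close: fully open they stand 13 mm farther back than shut.
Start: joints at [1.036, 0.313, 1.498, -0, 1.331, -0.223], TCP at [161.069, 499.689, 303.894] pointing down, gripper open.
Joint ranges: [-2.94, 2.94], [-0.97, 2.17], [0.19, 2.56], [-1.23, 4.37], [0.02, 3.11], [-2.88, 2.88]. Speed limits (rad/s): [2.39, 2.39, 3.01, 3.14, 3.14, 3.14].

## Interface

Orientations are given as a unit quaternion [w, x, y, z].
In Python, from rig import ctrl gives the robot as it stands.
- The arm moves only by the shell command python3 -m creep 'ROWS' [OPENING] [FORCE]. ROWS is JSON, a list that holds one entry, the list of rows, each a list of 6 numbers: the shift along the world's x, y, z in units of 25 mm (1.0 is 25 mm), then the turn, a rotation vector about the world's x, y, z in units of 5 degrees (1.0 is 5 degrees). In form: [[[x, y, z, ax, ay, az], ...]]. A call has 1 to 20 rows; each row is the pose to reach, as a shift and turn from the pose commanded when the call began; what a row does not reach only later rows make up. A row lasts 1/12 s, in which the tool goes at most 41.7 mm and 7.16 degrees, less where a joint would pass 70% of its speed; a pose out of reach is approached as far as the arm can. A call with a gripper value outside its range is refused whole. OPENING is the finger opening in mm, from 0 to 85.4, set as the call begins (- or left out, the last holds). The fingers move at their own pace and stop on an object; FORCE is the grip in N (left out, the last holds). Time passes only in rows, so rows that repeat a pose let the fingers close. It gives the time, the measured TCP pose, the force, the opening and the grip force at its end, in the units of the state.
- ctrl.sense(): the state, without advancing time (a new reading comes with each control period).
- ctrl.capture(name): name is "side" or "top" or "wrist"; returns a dict with "image" (400x640x3 uint8, red, green, blue), "fx", "fy", "cx", "cy" (pixels), "R" (3x3) and "t" (3): a world point X has camera coordinates R X + t. Camera axes: x right, y down, z forward; pixel columns grow to the right and rows downward; lengths in mm; the calibration is good to about 2 mm. The wrist camera is an equidistant fisheye: a pixel r from the principal point sees the ray r / f radians off the axis. A picture is of the moment at which its call begins. There is no depth.
- ctrl.finish_job(): hands the job in; it is judged then, once.
The state is a dict: "time_s": time; "joints": joint angles; "dq": joint speeds; "tau": joint torques, N m; "eef_pos": TCP position; "ee_rot": TCP orientation; "force": force on the tool from outside, world axes, zero at the start; "wrist_torque": the same for the moment, N m; "grip_width": opening from 0.0 (shut) to 1.0 (fully open); "grip_force": force on a finger pad.
Only numpy, scipy, OpenCV 4.12 (cv2) and the standard library are available. Lean on these libraries where they do the work, as an engineer would, in place of code of your own. Each camera call takes 0.05 s, during which the arm holds its last target. There are 200 camera calls.

## Task

The drying stand with the freshly made clay pot on it rocks: the foot at its far right corner is too short, so that corner has sunk. Take the loose wooden wedge and push its thin end, lying flat on the table, under that foot until the stand sits level and all four feet carry weight, then let go of it. Push gently and stop as soon as the foot at the opposite corner is down and the resistance jumps, since driving the wedge further twists the board and cracks the pot. Do not press on or shift the stand or the pot themselves, and leave the two small wooden spacers lying where they are.

Things in the scene. Friction and masses are not known exactly. Their poses are not given: they have to be found in the camera images.
- drying_stand: loose stand: plywood board 240 x 300 x 16 mm on four feet, which stand at x +-95, y +-120 mm. Origin: under its centre in the plane of the three good soles; x away from the robot, y to its left, z normal to the board. Two battens 30 mm wide lie below the board over the feet; underside of battens z = 22, of board 34, top 50 mm. At the start it leans 2.4 to 3.9 degrees down to the far right
- short_corner (a point): point of the stand on the short foot's axis (far right: x = +95, y = -120 mm on the stand), in the plane of the good feet's soles; the board ends 30 mm to the right of it. The short foot is a brass dome of radius 15 mm, its sole 6.5 to 10 mm above this point (differs each time, not measured); it rests on the table at the start
- foot_near_left: black rubber domed foot, radius 15 mm, at the near left corner, across the diagonal from the short one; origin at its sole as made. The rubber is unevenly worn: the true sole lies up to 1.5 mm above or below this point (differs each time, not measured). It hangs in the air at the start and must end standing on the table under load
- foot_near_right: black rubber domed foot at the near right corner; origin at its sole, dome radius 15 mm. It stands on the table and must stay there
- bonsai_pot: unfired dark clay pot, upside down on the stand's board, loose, 204 x 252 mm at its rim and 83 mm high, 1.8 to 2.8 kg; origin: centre of its underside, axes as the stand's
- wedge: pale wooden wedge, 60 g, 150 x 36 mm, flat on the table right of the stand. Origin: centre of its underside; y to the thin end. Top 22.5 mm high from y = -75 to -30, then falling 1 in 5 to 1.5 mm at y = +75. Stays by friction where left. Under the foot it slides at a steady 4 to 12 N as the corner rises, then, with the opposite foot down, that climbs by newtons in 2 mm: stop 3 to 5 N above it
- wedge_nose (a point): middle of the wedge's thin end, 1 mm above the table
- wedge_grip (a point): point in the thick end of the wedge where it is best gripped across its 36 mm width: y = -55 mm, 12 mm above its underside
- spacer_a: small brown wooden spacer block, loose, 17 x 31 x 13 mm, origin: centre of its underside; a bystander
- spacer_b: small brown wooden spacer block like the other, loose, 17 x 31 x 13 mm, origin: centre of its underside; a bystander

How it is judged (in metres and radians):
On the way:
1. the wedge's thin end is under the short foot and carries it (contact force between wedge and drying_stand above 0.8 N and horizontal distance between wedge_nose and short_corner below 0.025 m), for 0.2 s.
At the end, for the whole second after the job is handed in: the stand is level within 0.77 degrees, its near left and near right feet each press on the table with over 1 N, the wedge lies flat with its thin end less than 70 mm from the short foot's axis and carries the foot with over 0.8 N; all at rest (angle between drying_stand's own z axis and vertical below 0.0135 rad and contact force between each of foot_near_left, foot_near_right and anything else above 1 N and contact force between wedge and drying_stand above 0.8 N and horizontal distance between wedge_nose and short_corner below 0.07 m and angle between wedge's own z axis and vertical below 0.04 rad and linear speed of each of drying_stand, wedge below 0.01 m/s); the robot touches nothing.
It fails at once if the wedge presses on the stand with over 12 N (driven too hard) (contact force between wedge and drying_stand above 12 N).
It fails at once if the stand is shifted by over 12 mm (distance of drying_stand from where it was at the start of the episode above 0.012 m).
It fails at once if the pot is shifted by over 18 mm (distance of bonsai_pot from where it was at the start of the episode above 0.018 m).
It fails at once if the robot presses on the stand or the pot with over 2 N (contact force between any of the fingers, the arm and drying_stand above 2 N or contact force between any of the fingers, the arm and bonsai_pot above 2 N).
It fails at once if a spacer is moved by over 15 mm (distance of any of spacer_a, spacer_b from where it was at the start of the episode above 0.015 m).
It also fails if it takes over 67 s, if anything falls off the work surface, if the arm or the gripper's body presses on something with over 40 N, if the wrist force passes 120 N, or if a joint passes its speed limit or range.

## Working session

There is one attempt and no reset: what is moved stays moved. The work goes in short steps, Python scripts to look and compute and a shell command to move; the robot and the scene stay as the last step left them, time stands still between calls to the robot, and variables do not carry over. Pictures are saved under pics/ and viewed, at most 10 in all, crops included, and the job is handed in when it is done.

```bash
ls; mkdir -p pics; python3 - <<'E'
from rig import ctrl
import cv2
for n in("top","side"):
    c=ctrl.capture(n); cv2.imwrite(f"pics/{n}0.png",c["image"][:,:,::-1])
    print(n,c["fx"],c["fy"],c["cx"],c["cy"],c["R"],c["t"])
s=ctrl.sense(); print({k:s[k] for k in("time_s","eef_pos","ee_rot","force","grip_width")})
E
```

```text
pics
top 403.8973093936848 403.8973093936848 324.40787649891945 198.28766789005618 [[ 0.0178062  -0.99981876 -0.00673687]
 [-0.993634   -0.01694559 -0.1113747 ]
 [ 0.11124036  0.00867715 -0.99375565]] [ 268.56246058  520.25530727 1024.04817735]
side 361.38857236968397 361.38857236968397 316.0926570405142 201.26984518070697 [[ 0.99981253 -0.01760953 -0.00805005]
 [-0.01722888 -0.61939402 -0.78489121]
 [ 0.00883542  0.78488277 -0.61958129]] [-510.08409925  245.76219057  969.82653372]
{'time_s': 0.1, 'eef_pos': array([160.98686782, 499.54608153, 303.41202839]), 'ee_rot': array([-1.85779549e-04,  1.55260286e-01,  9.87873432e-01, -5.40356354e-04]), 'force': array([-0.17322658,  0.22942639,  0.11751636]), 'grip_width': 0.9985157228652978}
```

View pics/top0.png

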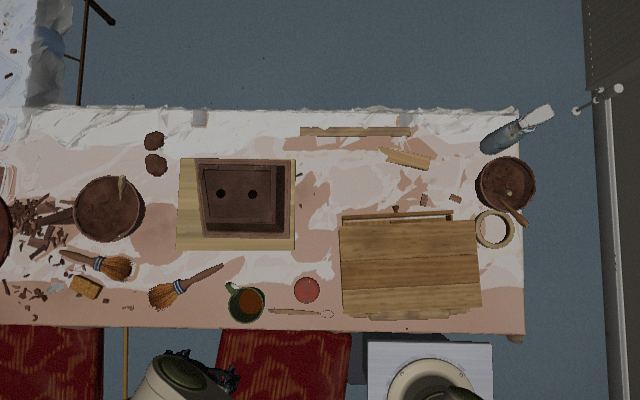

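View pics/side0.png

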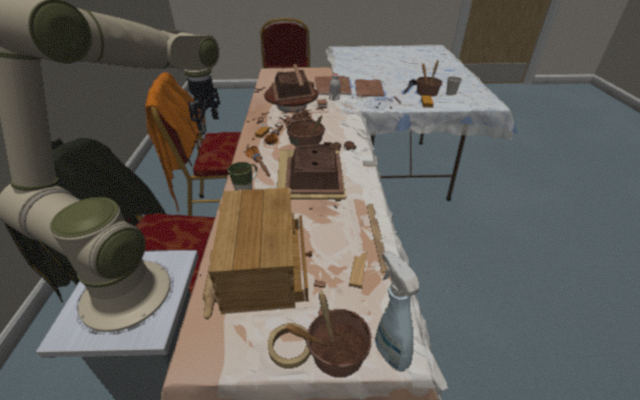

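The top view shows the stand (178–296, 157–250) with the pot, the wedge near (408,158), small brown blocks near (424,200) and (455,198), and a tall wooden crate at (340–480, 215–320). The side view shows the wedge at (357,270).

```bash
cat > h.py <<'E'
import numpy as np,cv2
from rig import ctrl
def ray(c,u,v):
    x=(u-c["cx"])/c["fx"];y=(v-c["cy"])/c["fy"];R=np.array(c["R"]);t=np.array(c["t"])
    return -R.T@t, R.T@np.array([x,y,1.])
def onz(c,u,v,z):
    o,d=ray(c,u,v); return o+d*(z-o[2])/d[2]
def proj(c,X):
    p=np.array(c["R"])@np.array(X,float)+c["t"]; return c["cx"]+c["fx"]*p[0]/p[2],c["cy"]+c["fy"]*p[1]/p[2]
E
python3 - <<'E'
from h import *
c=ctrl.capture("top");s=ctrl.capture("side")
im=c["image"][:,:,::-1]
cv2.imwrite("pics/c1.png",cv2.resize(im[120:245,280:470],None,fx=4,fy=4,interpolation=2))
np.set_printoptions(precision=1,suppress=True)
for n,u,v,z in [("wedge1",386,150,0),("wedge2",430,165,20),("sp",424,200,13),("sp",455,198,13),("board TL",180,157,45),("TR",296,159,45),("BR",294,250,45),("BL",177,250,45),("crate",340,222,100),("crate",480,222,100)]:
    print(n,onz(c,u,v,z))
im=s["image"][:,:,::-1]
cv2.imwrite("pics/c2.png",cv2.resize(im[130:330,200:420],None,fx=3,fy=3,interpolation=2))
E
```

```text
wedge1 [653.7 112.8   0. ]
wedge2 [610.3  -1.   20. ]
sp [517.3  14.1  13. ]
sp [524.1 -67.8  13. ]
board TL [615.7 656.   45. ]
TR [615.4 353.2  45. ]
BR [380.5 352.2  45. ]
BL [375.2 649.8  45. ]
crate [450.6 238.2 100. ]
crate [456.5 -99.4 100. ]
```

View pics/c1.png

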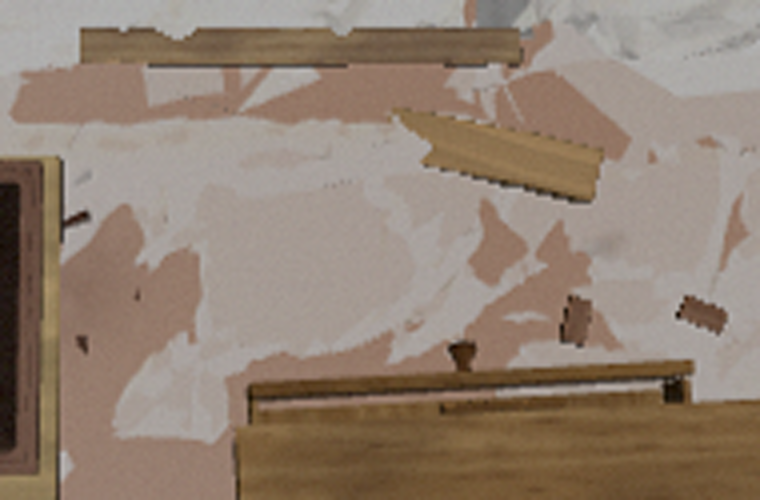

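View pics/c2.png

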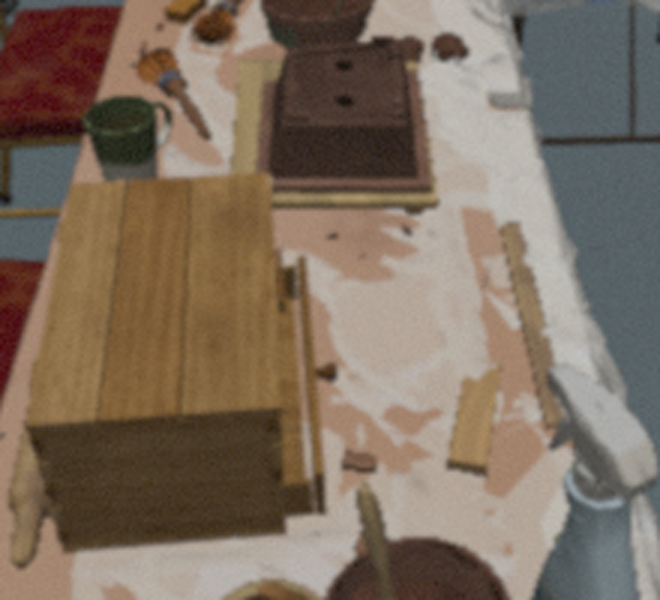

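The crops show the wedge's thick end at crop1 (604,150)–(595,203) and its nose far corner at (392,110). The spacers are at (576,320) and (702,314). The crate has a drawer whose front reaches crop1 row 365, and a batten lies behind the wedge in rows 28–65.

```bash
python3 - <<'E'
from h import *
np.set_printoptions(precision=1,suppress=True)
c=ctrl.capture("top");s=ctrl.capture("side")
k=lambda u,v:(280+u/4-.4,120+v/4-.4)
print("cam",ray(c,0,0)[0],ray(s,0,0)[0])
def tri(a,b):
    o1,d1=ray(c,*a);o2,d2=ray(s,*b);A=np.stack([d1,-d2],1);l=np.linalg.lstsq(A,o2-o1,rcond=None)[0]
    p,q=o1+d1*l[0],o2+d2*l[1];return (p+q)/2,np.linalg.norm(p-q)
print("crate FR",tri((480,220),(294,267)),"FL",tri((340,223),(291,189)))
print("batten",tri(k(520,40),(200+555/3,130+425/3)),onz(c,*k(80,65),10),onz(c,*k(520,65),10))
print("drawer front",onz(c,*k(250,385),60),onz(c,*k(690,362),60))
for n,p,z in [("thick far",(604,150),22.5),("thick near",(595,203),22.5),("nose far",(392,110),1.5),("mid near",(425,165),8),("spA",(576,320),13),("spB",(702,314),13)]: print(n,onz(c,*k(*p),z))
print("side thick top far/near",onz(s,200+485/3,130+462/3,22.5),onz(s,200+450/3,130+460/3,22.5),"nose far",onz(s,200+498/3,130+368/3,1.5))
# wedge & board masks
im=c["image"][:,:,::-1];h=cv2.cvtColor(im,cv2.COLOR_BGR2HSV)
print("hsv wedge",h[158,410],h[160,418],"board",h[200,187],h[245,240],"tbl",h[158,350],h[200,350])
m=cv2.inRange(h,(12,80,90),(28,255,255))
n,l,st,ce=cv2.connectedComponentsWithStats(m)
for i in range(1,n):
    if st[i,4]>150: 
        r=cv2.minAreaRect(np.argwhere(l==i)[:,::-1].astype(np.float32)); print(st[i],r, cv2.boxPoints(r).tolist())
E
```

```text
cam [ 398.2  268.4 1077.4] [ 505.7 -618.   789.7]
crate FR (array([458.7, -72.3, 171.9]), np.float64(4.062827615467967)) FL (array([443.5, 239.9, 160.3]), np.float64(3.22550485155946))
batten (array([706.5,  50.2,   8. ]), np.float64(5.415253866006356)) [686.7 347.9  10. ] [691.4  50.6  10. ]
drawer front [468.3 231.9  60. ] [487.7 -45.1  60. ]
thick far [631.1  -2.2  22.5]
thick near [595.3   4.2  22.5]
nose far [661.1 135.8   1.5]
mid near [622.1 114.4   8. ]
spA [518.4  15.2  13. ]
spB [523.8 -68.1  13. ]
side thick top far/near [631.2  -3.6  22.5] [600.5  -0.6  22.5] nose far [661.1 129.4   1.5]
hsv wedge [ 16 112 141] [ 16 108 142] board [ 19  96 154] [ 19  99 139] tbl [ 11  29 165] [ 11  31 164]
[300 127 111  10 954] ((355.0, 131.5), (9.0, 110.0), 90.0) [[300.0, 127.0], [410.0, 127.0], [410.0, 136.0], [300.0, 136.0]]
[375 146  56  24 659] ((402.1287841796875, 155.717041015625), (55.87110900878906, 16.721708297729492), 12.200469017028809) [[373.0572509765625, 157.9853515625], [376.59112548828125, 141.64132690429688], [431.2003173828125, 153.44873046875], [427.66644287109375, 169
[... 1573 characters left out ...]
96.3000183105469]]
[158 291  21  19 180] ((167.75001525878906, 299.2500305175781), (11.31370735168457, 20.50609588623047), 45.0) [[156.50001525878906, 302.5000305175781], [171.00001525878906, 288.0000305175781], [179.00001525878906, 296.0000305175781], [164.50001525878906, 310.5000305175781]]
[268 309  52   6 203] ((293.5075988769531, 311.8934020996094), (51.15538024902344, 4.559810638427734), 4.085616588592529) [[267.83245849609375, 312.3451843261719], [268.1573486328125, 307.7969665527344], [319.1827392578125, 311.4416198730469], [318.85784912109375, 315.9898376464844]]
[123 325   6  74 209] ((125.5, 361.5), (5.0, 73.0), 0.0) [[123.0, 398.0], [123.0, 325.0], [128.0, 325.0], [128.0, 398.0]]
```

```bash
python3 -m creep '[[[1,-1,0,0,0,-1],[2.2,-2.3,0,0,0,-2],[3.4,-3.6,0,0,0,-3.1],[4.6,-4.8,0,0,0,-4.2],[5.8,-6.1,0,0,0,-5.3],[7,-7.3,0,0,0,-6.4],[8.2,-8.6,0,0,0,-7.5],[9.4,-9.9,0,0,0,-8.6],[10.6,-11.1,0,0,0,-9.7],[11.8,-12.4,0,0,0,-10.8],[13,-13.6,0,0,0,-11.9],[14.2,-14.9,0,0,0,-13],[15.4,-16.2,-0.4,0,0,-14.1],[16.6,-17.4,-0.8,0,0,-15.2],[17.6,-18.5,-1.2,0,0,-16.1],[18.24,-19.14,-1.6,0,0,-16.6],[18.24,-19.14,-2,0,0,-16.6],[18.24,-19.14,-2,0,0,-16.6]]]' 75 30
python3 - <<'E'
from h import *
w=ctrl.capture("wrist"); cv2.imwrite("pics/w1.png",w["image"][:,:,::-1]); print({k:w[k] for k in w if k!="image"}); s=ctrl.sense(); print(s["eef_pos"],s["ee_rot"],s["joints"],s["force"])
E
```

```text
time_s: 1.8
eef_pos: [617.2, 19.4, 250.4]
ee_rot: [-0.002, 0.772, 0.636, -0.002]
force: [-0.5, 0.3, -0.9]
grip_width: 0.878
grip_force: 0.0
{'fx': 309.70691628693146, 'fy': 309.70691628693146, 'cx': 311.59375802208797, 'cy': 199.68967780640565, 'R': array([[ 0.98161378, -0.19077416, -0.00629336],
       [-0.17938977, -0.93329849,  0.31108398],
       [-0.06522037, -0.30423536, -0.95036159]]), 't': array([-599.63655719,  104.86746252,  377.10446376])}
[616.74061658  20.87925767 252.32214807] [-0.00134842  0.77107619  0.63674057 -0.00106745] [-1.55813733e-01  5.57291704e-01  1.27054062e+00  1.95691782e-04
  1.31719470e+00  3.44032376e-02] [-0.01710971  1.27597344  0.02187072]
```

View pics/w1.png

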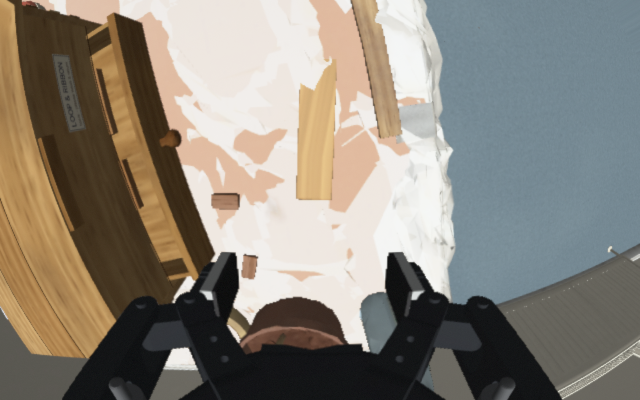

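The wrist view shows the wedge's thick end at (297,199)–(331,200), its nose at about (334,62), and the spacers at (225,201) and (249,266). The batten is at (388,135).

```bash
cat >> h.py <<'E'
def fray(c,u,v):
    dx,dy=u-c["cx"],v-c["cy"];r=np.hypot(dx,dy);th=r/c["fx"];k=np.sin(th)/max(r,1e-9)
    R=np.array(c["R"]);return -R.T@np.array(c["t"]),R.T@np.array([dx*k,dy*k,np.cos(th)])
def fonz(c,u,v,z):
    o,d=fray(c,u,v);return o+d*(z-o[2])/d[2]
E
python3 - <<'E'
from h import *
np.set_printoptions(precision=1,suppress=True)
w=ctrl.capture("wrist");print(fray(w,0,0)[0])
h=cv2.cvtColor(w["image"][:,:,::-1].copy(),cv2.COLOR_BGR2HSV)
print(h[150,315],h[198,315],h[110,305],h[75,320],h[110,285])
m=cv2.inRange(h,(13,70,120),(28,255,255));m[:,:285]=0;m[:,345:]=0;m[:55]=0;m[215:]=0
n,l,st,_=cv2.connectedComponentsWithStats(m);i=1+st[1:,4].argmax();print(st[i])
for v in (65,75,90,110,130,150,170,190,194,196,198,200,202):
    u=np.flatnonzero(l[v]==i)
    if len(u): print(v,u.min(),u.max(),fonz(w,u.min(),v,22.5)[:2],fonz(w,u.max()+1,v,22.5)[:2])
print("nose",fonz(w,336,60,1.5),fonz(w,300,85,1.5),"sp",fonz(w,225,201,10),fonz(w,249,266,10))
E
```

```text
[631.3  99.7 323.9]
[ 18 108 218] [ 18 108 215] [ 17 105 213] [ 19  12 241] [ 14  16 239]
[ 297   55   48  151 4871]
65 332 344 [655.8 131.8] [668.1 129.8]
75 323 344 [645.5 123.7] [666.2 120.1]
90 301 335 [622.2 113.2] [655.  107.1]
110 299 335 [616.5  94.5] [651.5  87.9]
130 299 334 [612.7  75.3] [647.1  68.8]
150 298 342 [607.9  56.1] [651.4  47.9]
170 297 341 [602.9  36.5] [647.   28.1]
190 297 344 [598.7  16.1] [646.6   7. ]
194 297 338 [597.8  12. ] [639.9   4. ]
196 297 340 [597.4   9.9] [641.6   1.5]
198 297 343 [597.    7.8] [644.3  -1.2]
200 312 344 [611.6   2.8] [645.   -3.6]
202 330 343 [629.4  -2.8] [643.6  -5.5]
nose [662.5 138.6   1.5] [621.5 119.5   1.5] sp [516.8  15.5  10. ] [522.  -68.1  10. ]
```

```bash
python3 -m creep '[[[0.05,0.05,-1,0,0,0],[0.05,0.05,-2,0,0,0],[0.05,0.05,-3,0,0,0],[0.05,0.05,-4,0,0,0],[0.05,0.05,-5,0,0,0],[0.05,0.05,-5.8,0,0,0],[0.05,0.05,-6.3,0,0,0],[0.05,0.05,-6.6,0,0,0],[0.05,0.05,-6.8,0,0,0],[0.05,0.05,-6.9,0,0,0],[0.05,0.05,-6.9,0,0,0],[0.05,0.05,-6.9,0,0,0]]]' 60 30
python3 -m creep '[[[0,0,0,0,0,0],[0,0,0,0,0,0],[0,0,0,0,0,0]]]'
```

```text
time_s: 2.9
eef_pos: [618.7, 22.5, 82.4]
ee_rot: [0.001, 0.771, 0.637, 0.001]
force: [-0.8, -0.3, -0.1]
grip_width: 0.707
grip_force: 0.0
time_s: 3.15
eef_pos: [618.5, 22.4, 81.8]
ee_rot: [0.0, 0.771, 0.637, 0.0]
force: [-1.0, -0.4, 0.2]
grip_width: 0.701
grip_force: 0.0
```

```bash
python3 -m creep '[[[0,0,-0.1,0,0,0],[0,0,-0.2,0,0,0],[0,0,-0.25,0,0,0],[0,0,-0.25,0,0,0]]]'
python3 -m creep '[[[0,0,0,0,0,0],[0,0,0,0,0,0],[0,0,0,0,0,0],[0,0,0,0,0,0],[0,0,0,0,0,0],[0,0,0,0,0,0],[0,0,0,0,0,0],[0,0,0,0,0,0]]]' 20 30
```

```text
time_s: 3.48
eef_pos: [618.1, 22.5, 74.6]
ee_rot: [-0.0, 0.771, 0.637, -0.0]
force: [0.8, 0.6, 0.3]
grip_width: 0.701
grip_force: 0.0
time_s: 4.15
eef_pos: [618.5, 22.4, 75.4]
ee_rot: [0.0, 0.771, 0.637, 0.0]
force: [0.7, 0.5, 3.3]
grip_width: 0.417
grip_force: 30.0
```

```bash
python3 -m creep '[[[0,0,0.2,0,0,0],[0,0,0.4,0,0,0.1],[-0.1,0.6,0.4,0,0,0.3],[-0.2,1.3,0.4,0,0,0.5],[-0.3,2,0.4,0,0,0.7],[-0.4,2.7,0.4,0,0,0.9],[-0.5,3.4,0.4,0,0,1.1],[-0.6,4.1,0.4,0,0,1.3],[-0.7,4.8,0.4,0,0,1.5],[-0.8,5.5,0.4,0,0,1.7],[-0.9,6.1,0.4,0,0,1.9],[-1,6.6,0.4,0,0,2.1],[-1.12,6.9,0.4,0,0,2.2],[-1.12,7,0.4,0,0,2.2],[-1.12,7,0.4,0,0,2.2],[-1.12,7,0.4,0,0,2.2]]]'
python3 - <<'E'
from h import *
w=ctrl.capture("wrist"); cv2.imwrite("pics/w2.png",w["image"][:,:,::-1]); print(fray(w,0,0)[0],w["R"]);s=ctrl.sense(); print(s["eef_pos"],s["ee_rot"],s["force"],s["grip_width"])
E
```

```text
time_s: 5.48
eef_pos: [590.5, 197.0, 85.1]
ee_rot: [0.0, 0.706, 0.708, -0.0]
force: [0.3, -0.0, 0.1]
grip_width: 0.416
grip_force: 29.6
[589.52829772 277.32603425 156.72094783] [[ 9.99997275e-01  2.05925108e-03 -1.10001864e-03]
 [ 2.29915002e-03 -9.50475368e-01  3.10791391e-01]
 [-4.05543117e-04 -3.10793073e-01 -9.50477512e-01]]
[590.54114674 196.74688599  85.14465667] [ 6.33046050e-05  7.06608525e-01  7.07604682e-01 -3.92560064e-05] [ 0.12800049  0.23087545 -1.00629129] 0.41839319092532296
```

View pics/w2.png

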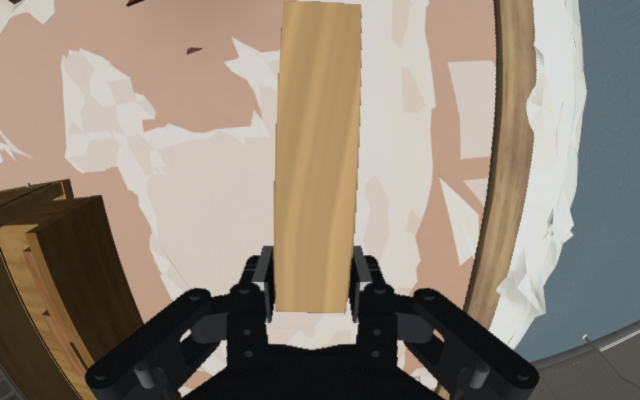

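The view shows the wedge held straight, with its nose corners at (284,1) and (360,4) and its thick end at (275–346, 312). The stand is out of view, so I'll measure its board from the first images.

```bash
python3 - <<'E'
from h import *
np.set_printoptions(precision=1,suppress=True)
w=ctrl.capture("wrist");z=11
print("nose",fonz(w,284,1,z),fonz(w,360,4,z),"thick",fonz(w,275,312,z+21),fonz(w,346,312,z+21))
c=ctrl.capture("top")
h=cv2.cvtColor(cv2.imread("pics/top0.png"),cv2.COLOR_BGR2HSV).astype(int)
S=h[:,:,1]
for u in (200,225,250,275,290): print("col",u,S[153:163,u],S[245:256,u])
for v in (165,185,205,225,245): print("row",v,S[v,172:184],S[v,290:302])
im=cv2.imread("pics/side0.png");cv2.imwrite("pics/c3.png",cv2.resize(im[140:210,275:355],None,fx=8,fy=8,interpolation=2))
E
```

```text
nose [576.6 326.6  11. ] [612.  325.5  11. ] thick [571.  176.2  32. ] [607.2 176.3  32. ]
col 200 [ 15  17  15  14  16 109 100 101  97 110] [ 98  99  99  96 105  84  23  25  22  28  25]
col 225 [  6  11  15  23  24  25 102  95  97  96] [101  94  96  99  99  83   8  15  12  14  15]
col 250 [ 17  20  16  17  15  17 103  98  94 104] [ 96  99  94  97 107  73  13  20  17  15  18]
col 275 [ 26  28  25  28  26  35 112 104 101 111] [ 99  99  97 102 104  76  11  12  14  14  14]
col 290 [ 27  34  32  27  21  27  84  97 103 102] [ 96  93  97  95 100  73  14  23  14  17  12]
row 165 [ 27  26  26  25  26  23  11  11 114  94  99  97] [108 102  95  98 112  49  15  16  16  12  10  11]
row 185 [ 27  26  29  27  25  28  26 105  97  95  99  96] [ 94  96  95 102  98  14  46  78  75  76  73  78]
row 205 [ 76  62  30  26  15  15 104  99 100 101  97  98] [102  95  95 101 105  75  71  72  72  95 132  86]
row 225 [ 81  75  78  78  68 100  94  98  96 101  97  95] [ 93  96  95 102 101  68  69  71  70  71  68  72]
row 245 [ 74  73  74  97  96  95  99  99  98 103  99  97] [ 96  94  97 105  92  67  71  69  65  64  63  71]
```

View pics/c3.png

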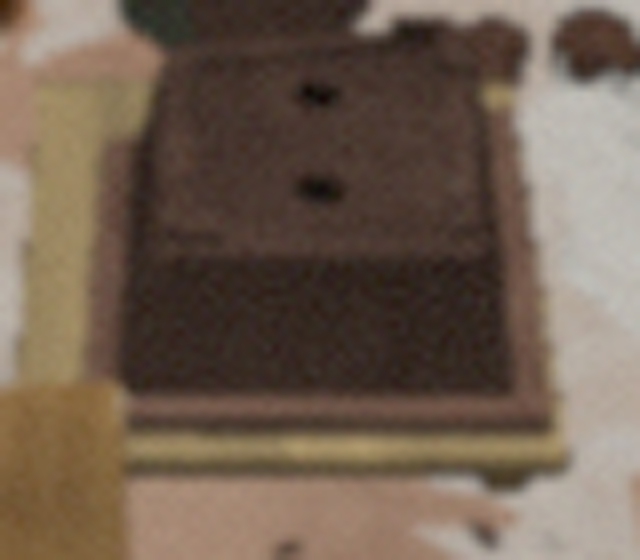

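The crop shows the board's right edge from (125,465) to (560,465), and the short foot's dark dome below it at about (505,480), i.e. side pixel (337.8, 200).

```bash
python3 - <<'E'
from h import *
from scipy.optimize import least_squares
from scipy.spatial.transform import Rotation as Ro
np.set_printoptions(precision=1,suppress=True)
c=ctrl.capture("top");s=ctrl.capture("side")
k=lambda u,v:(275+u/8-.44,140+v/8-.44)
print("foot",onz(s,*k(505,482),4),onz(s,*k(480,470),8),onz(s,*k(530,470),8))
print("side far right board corner",onz(s,*k(567,440),41))
P=[(120,-150,50),(-120,-150,50),(120,150,50),(-120,150,50)];Q=[(295,158.8),(294.8,250.3),(179.8,157.8),(174.8,250.3)]
def pts(p):
    # x,y,yaw,tilt about diagonal; near right & far left feet on z=0
    a=np.array([95,120,0.])/np.hypot(95,120)  # diagonal through near-right(-95,-120),far-left(95,120)
    return Ro.from_euler('z',p[2])*Ro.from_rotvec(a*p[3]), np.array([p[0],p[1],0])
def f(p):
    R,t=pts(p);return np.concatenate([np.array(proj(c,R.apply(X)+t))-q for X,q in zip(P,Q)])
r=least_squares(f,[495,500,0,.05]);print(r.x, "res",r.fun)
for tl in (.045,.055,.065):
    q=least_squares(lambda p:f([*p,tl]),[495,500,0]);R,t=pts([*q.x,tl]);print(tl,q.x,np.degrees(q.x[2]),"short",R.apply([95,-120,0])+t,"edge",R.apply([120,-150,34])+t,q.fun)
E
```

```text
foot [593.1 383.5   4. ] [582.2 387.3   8. ] [604.2 386.7   8. ]
side far right board corner [617.3 364.7  41. ]
[493.4 504.5   0.    0.1] res [ 0.5 -0.5 -0.   0.1 -0.1 -0.2 -0.4  0.5]
0.045 [494.2 504.    0. ] 1.0511284225709423 short [591.3 385.9  -6.7] edge [618.  355.5  25.5] [ 0.4 -0.7 -0.3  0.4 -0.1 -0.2 -0.   0.5]
0.055 [493.9 504.2   0. ] 1.1129021867650304 short [591.1 386.2  -8.2] edge [618.1 355.6  23.7] [ 0.5 -0.7 -0.2  0.3 -0.1 -0.2 -0.2  0.5]
0.065 [493.6 504.4   0. ] 1.1752973405522504 short [590.8 386.5  -9.7] edge [618.1 355.8  21.8] [ 0.5 -0.6 -0.1  0.2 -0.1 -0.2 -0.3  0.5]
```

```bash
python3 -m creep '[[[0.05,0.1,0,0,0,0.2],[0.1,0.3,0,0,0,0.4],[0.15,0.5,0,0,0,0.6],[0.18,0.6,-0.1,0,0,0.6],[0.18,0.6,-0.2,0,0,0.6],[0.18,0.6,-0.3,0,0,0.6],[0.18,0.6,-0.36,0,0,0.6],[0.18,0.6,-0.4,0,0,0.6],[0.18,0.6,-0.4,0,0,0.6],[0.18,0.6,-0.4,0,0,0.6]]]'
python3 - <<'E'
from h import *
np.set_printoptions(precision=2,suppress=True)
w=ctrl.capture("wrist");s=ctrl.sense(); print(s["eef_pos"],s["ee_rot"],s["force"],s["wrist_torque"],s["grip_width"])
h=cv2.cvtColor(w["image"][:,:,::-1].copy(),cv2.COLOR_BGR2HSV)
m=cv2.inRange(h,(14,70,100),(28,255,255));m[:,:240]=0;m[:,400:]=0
for v in (3,30,60,200,240):
    u=np.flatnonzero(m[v]);print(v,u.min(),u.max(),[fonz(w,x,v,22.5 if v>150 else 5)[:2] for x in(u.min(),u.max()+1)])
E
```

```text
time_s: 6.57
eef_pos: [594.8, 212.4, 75.4]
ee_rot: [-0.0, 0.688, 0.726, -0.0]
force: [-3.1, 0.2, 3.1]
grip_width: 0.416
grip_force: 29.7
[594.77 212.37  75.39] [-0.    0.69  0.73 -0.  ] [-2.77  0.1   4.31] [-0.05  0.48  0.03] 0.41964783582211806Traceback (most recent call last):
  File "<stdin>", line 7, in <module>
    return umr_minimum(a, axis, None, out, keepdims, initial, where)
ValueError: zero-size array to reduction operation minimum which has no identity
```

```bash
python3 - <<'E'
from h import *
np.set_printoptions(precision=1,suppress=True)
w=ctrl.capture("wrist")
h=cv2.cvtColor(w["image"][:,:,::-1].copy(),cv2.COLOR_BGR2HSV)
m=cv2.inRange(h,(14,60,80),(28,255,255));m[:,:240]=0;m[:,400:]=0
for v in range(0,330,20):
    u=np.flatnonzero(m[v])
    if len(u)<30: print(v,len(u));continue
    p=fonz(w,(u.min()+u.max()+1)/2,v,22.5); 
    if p[1]>fonz(w,312,0,0)[1]-400:
        z=22.5
        for _ in range(5):
            z=min(22.5,22.5-(p[1]-(212.4+25))*.2); z=max(z,1.5); p=fonz(w,(u.min()+u.max()+1)/2,v,z)
    print(v,u.min(),u.max(),p)
E
```

```text
0 0
20 281 321 [582.8 331.1   3.8]
40 280 348 [589.2 321.2   5.7]
60 279 360 [592.1 311.7   7.6]
80 278 360 [592.3 302.5   9.5]
100 277 360 [592.6 293.6  11.3]
120 276 359 [592.6 284.9  13. ]
140 275 358 [592.7 276.4  14.7]
160 275 357 [592.9 268.   16.4]
180 274 356 [593.  259.5  18.1]
200 274 355 [593.2 251.   19.8]
220 274 354 [593.5 242.4  21.5]
240 274 353 [593.8 233.2  22.5]
260 273 350 [593.5 223.   22.5]
280 274 349 [594.1 212.1  22.5]
300 275 346 [594.3 200.1  22.5]
320 0
```

```bash
python3 -m creep '[[[0,0.1,0,0,0,0],[0,0.25,0,0,0,0],[-0.01,0.4,0,0,0,0],[-0.01,0.55,0,0,0,0],[-0.01,0.7,0,0,0,0],[-0.02,0.85,0,0,0,0],[-0.02,1,0,0,0,0],[-0.02,1.1,0,0,0,0],[-0.02,1.2,0,0,0,0],[-0.02,1.2,0,0,0,0]]]'
python3 -m creep '[[[0,0.04,0,0,0,0],[0,0.08,0,0,0,0],[0,0.12,0,0,0,0],[0,0.16,0,0,0,0],[0,0.2,0,0,0,0]]]'
python3 -m creep '[[[0,0.04,0,0,0,0],[0,0.08,0,0,0,0],[0,0.12,0,0,0,0],[0,0.16,0,0,0,0],[0,0.2,0,0,0,0]]]'
python3 -m creep '[[[0,0.04,0,0,0,0],[0,0.08,0,0,0,0],[0,0.12,0,0,0,0],[0,0.16,0,0,0,0],[0,0.2,0,0,0,0]]]'
```

```text
time_s: 7.5
eef_pos: [594.4, 243.2, 75.4]
ee_rot: [0.0, 0.687, 0.726, 0.0]
force: [-0.6, -1.7, 5.2]
grip_width: 0.418
grip_force: 30.2
time_s: 7.92
eef_pos: [594.5, 247.6, 75.4]
ee_rot: [0.0, 0.687, 0.726, 0.0]
force: [-0.0, -3.0, 5.3]
grip_width: 0.417
grip_force: 30.1
time_s: 8.33
eef_pos: [594.5, 252.4, 75.4]
ee_rot: [0.0, 0.687, 0.726, -0.0]
force: [-0.3, -7.0, 6.0]
grip_width: 0.418
grip_force: 30.2
time_s: 8.75
eef_pos: [594.7, 256.3, 75.4]
ee_rot: [0.001, 0.687, 0.726, -0.001]
force: [-0.6, -9.7, 6.3]
grip_width: 0.421
grip_force: 30.1
```

```bash
python3 -m creep '[[[0,0.04,0.01,0,0,0],[0,0.08,0.01,0,0,0],[0,0.12,0.01,0,0,0],[0,0.16,0.01,0,0,0],[0,0.2,0.01,0,0,0]]]'
python3 -m creep '[[[0,0.04,0,0,0,0],[0,0.08,0,0,0,0],[0,0.12,0,0,0,0],[0,0.16,0,0,0,0],[0,0.2,0,0,0,0]]]'
python3 - <<'E'
from rig import ctrl
s=ctrl.sense();print(s["eef_pos"],s["force"],s["wrist_torque"])
E
```

```text
time_s: 9.17
eef_pos: [594.6, 261.6, 75.4]
ee_rot: [0.001, 0.687, 0.726, -0.001]
force: [-0.1, -10.2, 4.7]
grip_width: 0.419
grip_force: 30.1
time_s: 9.58
eef_pos: [594.6, 266.6, 75.4]
ee_rot: [0.001, 0.688, 0.726, -0.001]
force: [0.0, -9.6, 5.3]
grip_width: 0.423
grip_force: 30.1
[594.56138704 266.57095285  75.38165587] [ 0.02344917 -9.63564395  5.29961064] [-1.55574806 -0.05910064  0.04359851]
```

```bash
python3 -m creep '[[[0,0.04,0,0,0,0],[0,0.08,0,0,0,0],[0,0.12,0,0,0,0],[0,0.16,0,0,0,0],[0,0.2,0,0,0,0]]]'
python3 -m creep '[[[0,0.03,0,0,0,0],[0,0.06,0,0,0,0],[0,0.09,0,0,0,0],[0,0.12,0,0,0,0]]]'
python3 -m creep '[[[0,0.02,0,0,0,0],[0,0.04,0,0,0,0],[0,0.06,0,0,0,0],[0,0.08,0,0,0,0]]]'
```

```text
time_s: 10.0
eef_pos: [594.6, 271.6, 75.4]
ee_rot: [0.001, 0.687, 0.726, -0.001]
force: [-0.8, -9.6, 5.9]
grip_width: 0.414
grip_force: 30.1
time_s: 10.33
eef_pos: [594.5, 274.6, 75.4]
ee_rot: [0.001, 0.687, 0.726, -0.001]
force: [0.7, -10.3, 5.2]
grip_width: 0.421
grip_force: 30.1
time_s: 10.67
eef_pos: [594.5, 276.6, 75.4]
ee_rot: [0.001, 0.688, 0.726, -0.001]
force: [0.7, -8.6, 4.7]
grip_width: 0.415
grip_force: 30.1
```

```bash
python3 -m creep '[[[0,0.02,0,0,0,0],[0,0.04,0,0,0,0],[0,0.06,0,0,0,0],[0,0.08,0,0,0,0]]]'|grep -E "pos|^force"
python3 -m creep '[[[0,0.02,0,0,0,0],[0,0.04,0,0,0,0],[0,0.06,0,0,0,0],[0,0.08,0,0,0,0]]]'|grep -E "pos|^force"
```

```text
eef_pos: [594.5, 278.6, 75.4]
force: [0.6, -9.4, 5.5]
eef_pos: [594.5, 280.7, 75.4]
force: [0.6, -9.5, 5.2]
```

```bash
python3 -m creep '[[[0,0.02,0,0,0,0],[0,0.04,0,0,0,0],[0,0.06,0,0,0,0],[0,0.08,0,0,0,0]]]'|grep -E "pos|^force"
```

```text
eef_pos: [594.5, 282.7, 75.4]
force: [0.4, -9.1, 6.4]
```

```bash
python3 -m creep '[[[0,0.02,0,0,0,0],[0,0.04,0,0,0,0],[0,0.06,0,0,0,0],[0,0.08,0,0,0,0]]]'|grep -E "pos|^force"
```

```text
eef_pos: [594.5, 284.7, 75.4]
force: [0.4, -10.0, 4.9]
```

```bash
python3 -m creep '[[[0,0.02,0,0,0,0],[0,0.04,0,0,0,0],[0,0.06,0,0,0,0]]]'|grep -E "pos|^force"
```

```text
eef_pos: [594.5, 286.2, 75.4]
force: [-0.7, -8.8, 6.0]
```

```bash
python3 -m creep '[[[0,0.02,0,0,0,0],[0,0.04,0,0,0,0],[0,0.06,0,0,0,0]]]'|grep -E "pos|^force"
```

```text
eef_pos: [594.5, 287.7, 75.4]
force: [0.3, -8.7, 5.4]
```

```bash
python3 - <<'E'
from h import *
c=ctrl.capture("side");s=ctrl.capture("top")
a=cv2.resize(c["image"][130:220,270:360,::-1],None,fx=5,fy=5,interpolation=2)
print(ctrl.sense()["force"])
np.set_printoptions(precision=1,suppress=True)
# stand corners in top view: left edge columns and near edge rows, now vs start
h0=cv2.cvtColor(cv2.imread("pics/top0.png"),cv2.COLOR_BGR2HSV)[:,:,1].astype(int)
h1=cv2.cvtColor(s["image"][:,:,::-1].copy(),cv2.COLOR_BGR2HSV)[:,:,1].astype(int)
for v in(170,190,210,230,245): print(v,h0[v,172:184],h1[v,172:184])
for u in(185,230,280): print(u,h0[247:254,u],h1[247:254,u])
E
```

```text
[ 0.75314965 -9.31022825  4.52244864]
170 [ 27  26  26  26  21  14  17  23 108  92  96  96] [ 29  27  29  26  24  13  15 108  97  98  96  92]
190 [ 28  26  28  28  26  28  31 105  94  98 101  99] [29 26 29 29 25 27 94 96 95 92 93 95]
210 [ 76  70  76  73  77  96  98  96  96 102  96  96] [ 71  77  73  72  68  52 103 101  99  96  98  97]
230 [ 69  69  76  75 109  95  96  98  99  95  93  95] [ 75  72  73  77  74 105  92  96  99 100  93  97]
245 [ 74  73  74  97  96  95  99  99  98 103  99  97] [ 76  75  79  69  77  93 100  94  93  96  97  95]
185 [ 96  95 102  96  51  27  18] [ 97 101  95 103  72  25  15]
230 [ 98  94 105  75   7  18  25] [ 97  94  96 102  72  13  24]
280 [ 93  99 101  72  12  14  14] [98 95 96 99 75  9 15]
```

```bash
python3 -m creep '[[[0,0.02,0,0,0,0],[0,0.04,0,0,0,0],[0,0.06,0,0,0,0]]]'|grep -E "pos|^force"
```

```text
eef_pos: [594.5, 289.2, 75.4]
force: [-0.5, -10.1, 4.9]
```

```bash
python3 -m creep '[[[0,0.02,0,0,0,0],[0,0.04,0,0,0,0],[0,0.06,0,0,0,0]]]'|grep -E "pos|^force"
```

```text
eef_pos: [594.6, 290.3, 75.4]
force: [-1.3, -12.6, 6.5]
```

```bash
python3 -m creep '[[[0,0.01,0,0,0,0],[0,0.02,0,0,0,0]]]'|grep -E "pos|^force"
```

```text
eef_pos: [594.6, 290.5, 75.4]
force: [-0.8, -12.7, 6.3]
```

```bash
python3 -m creep '[[[0,0.01,0,0,0,0],[0,0.02,0,0,0,0]]]'|grep -E "pos|^force"
```

```text
eef_pos: [594.6, 290.9, 75.4]
force: [-1.1, -15.2, 5.7]
```

```bash
python3 -m creep '[[[0,0,0,0,0,0],[0,0,0,0,0,0],[0,0,0,0,0,0],[0,0,0,0,0,0],[0,0,0,0,0,0]]]' 58
python3 -m creep '[[[0,0,0.2,0,0,0],[0,-0.05,0.5,0,0,0],[0,-0.1,1,0,0,0],[0,-0.3,1.8,0,0,0],[0,-0.6,2.8,0,0,0],[0,-1,3.8,0,0,0],[0,-2,4.8,0,0,0],[0,-3,5.8,0,0,0],[0,-4,6.8,0,0,0],[0,-5,7.8,0,0,0],[0,-6,8.5,0,0,0],[0,-7,9,0,0,0],[0,-8,9,0,0,0],[0,-9,9,0,0,0],[0,-9,9,0,0,0],[0,-9,9,0,0,0]]]'
python3 - <<'E'
from h import *
w=ctrl.capture("side");t=ctrl.capture("top")
a=cv2.resize(w["image"][140:230,275:365,::-1],(390,390),interpolation=2);b=cv2.resize(t["image"][140:265,170:330,::-1],(400,312),interpolation=2)
b=cv2.copyMakeBorder(b,0,78,0,0,cv2.BORDER_CONSTANT);cv2.imwrite("pics/end.png",np.hstack([a,b]))
E
```

```text
time_s: 13.85
eef_pos: [594.1, 292.8, 75.2]
ee_rot: [-0.0, 0.687, 0.726, -0.0]
force: [0.3, 0.9, 0.4]
grip_width: 0.682
grip_force: 0.0
time_s: 15.18
eef_pos: [594.2, 66.6, 301.6]
ee_rot: [0.0, 0.688, 0.725, 0.001]
force: [-0.4, -0.1, 0.9]
grip_width: 0.68
grip_force: 0.0
```

View pics/end.png

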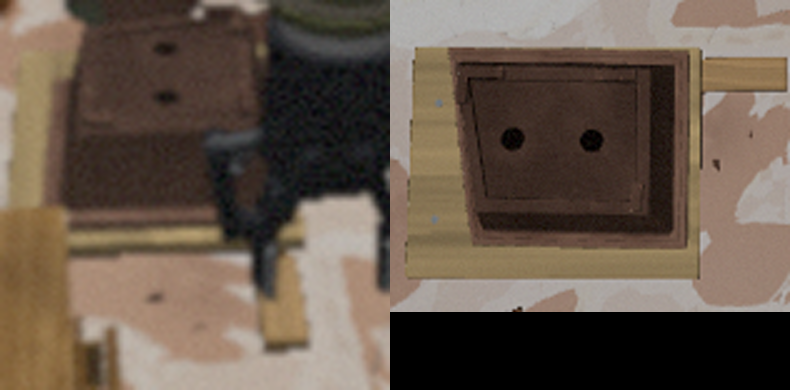

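The wedge lies straight under the far right corner (end.png, 702–787 × 57–90) and the gripper is clear of it. I'll check numerically that the wedge hasn't backed out and that the board is level.

```bash
python3 - <<'E'
from h import *
from scipy.optimize import least_squares
from scipy.spatial.transform import Rotation as Ro
np.set_printoptions(precision=2,suppress=True)
t=ctrl.capture("top");S=cv2.cvtColor(t["image"][:,:,::-1].copy(),cv2.COLOR_BGR2HSV)[:,:,1].astype(int)
print(S[168:172,322:336]); print(S[160:180:2,315])
print("thick end",onz(t,328.8,169.5,22.5))
for v in(165,185,205,225,245): print(v,S[v,172:182],S[v,290:299])
for u in(190,230,280): print(u,S[154:163,u],S[247:254,u])
E
```

```text
[[110 115 111 108 109 116  96  12  26  30  31  25  26  28]
 [111 111 109 110 113 117 103  16  27  22  30  27  27  28]
 [111 112 109 107 109 118  97  19  26  32  27  26  29  32]
 [111 108 110 113 110 117 101  21  26  26  27  28  26  29]]
[ 17  20 110 106 108 106 110 114  80  68]
thick end [593.26 267.39  22.5 ]
165 [ 26  32  24  24  30  21  15 104 100 101] [103  98  99 100 115 116 109 111 111]
185 [ 29  27  29  26  26  26  27 100  99  99] [ 94  97  97 103  45  15  47  75  75]
205 [ 73  65  31  27  15  15 106 100  95  95] [102  94  96 108  69  73  75  74  76]
225 [ 77  77  81  77  75 102  96  92  97  97] [ 98  95  96 105  68  67  72  69  71]
245 [74 73 73 73 91 97 97 96 96 97] [ 92  97 100  97  66  65  65  68  66]
190 [  7   4  12  14  21 100  97  99  95] [ 97  99  97 101  71  24  32]
230 [  6  23  26  23  29  88 110  97 106] [102  96  99  97  73  12  23]
280 [ 21  19  18  15  28  88  97 106 103] [ 97  97  93 106  79   8  11]
```

```bash
python3 - <<'E'
from h import *
from scipy.optimize import least_squares
from scipy.spatial.transform import Rotation as Ro
np.set_printoptions(precision=4,suppress=True)
w=ctrl.capture("wrist");h=cv2.cvtColor(w["image"][:,:,::-1].copy(),cv2.COLOR_BGR2HSV)
m=cv2.inRange(h,(14,70,100),(28,255,255))
n,l,st,ce=cv2.connectedComponentsWithStats(m)
for i in range(1,n):
    if st[i,4]>300: 
        x,y,ww,hh,_=st[i]; print(st[i],"thick end",fonz(w,x+ww/2,y+hh,22.5))
c=ctrl.capture("top")
P=[(120,-150,50),(-120,-150,50),(120,150,50),(-120,150,50)]
a=np.array([95,120,0.])/np.hypot(95,120)
for Q in ([(295,158.8),(294.8,250.3),(179.8,157.8),(174.8,250.3)],[(293.8,158.4),(293.7,251.2),(179,158.2),(175.8,251.2)]):
    def f(p):
        R=Ro.from_euler('z',p[2])*Ro.from_rotvec(a*p[3]);return np.concatenate([np.array(proj(c,R.apply(X)+[p[0],p[1],0]))-q for X,q in zip(P,Q)])
    r=least_squares(f,[495,500,0,.05]);print(r.x,r.fun)
E
```

```text
[    0     0   153   327 37193] thick end [ 147.5789 -254.8871   22.5   ]
[ 390    0   31  190 3556] thick end [708.2395  53.2137  22.5   ]
[ 164   20   54  251 7061] thick end [433.6113 -79.0392  22.5   ]
[186 364  31  27 317] thick end [ 406.761  -360.9339   22.5   ]
[493.4358 504.4888   0.0213   0.0718] [ 0.5218 -0.5116 -0.0036  0.1422 -0.0789 -0.1788 -0.4191  0.4851]
[494.962  504.2021   0.0173  -0.0226] [ 0.4593 -0.6252 -0.1359  0.3564 -0.1487  0.0041 -0.1715  0.2269]
```

```bash
python3 -m creep '[[[0,0.6,0,0,0,0],[0,1.4,-0.3,0,0,0],[0,2.2,-0.6,0,0,0],[0,3,-1,0,0,0],[0,3.6,-1.4,0,0,0],[0,4,-1.8,0,0,0],[0,4,-2,0,0,0],[0,4,-2,0,0,0],[0,4,-2,0,0,0]]]'
python3 - <<'E'
from h import *
np.set_printoptions(precision=1,suppress=True)
w=ctrl.capture("wrist");cv2.imwrite("pics/w3.png",w["image"][:,:,::-1])
h=cv2.cvtColor(w["image"][:,:,::-1].copy(),cv2.COLOR_BGR2HSV)
m=cv2.inRange(h,(14,70,100),(28,255,255));n,l,st,ce=cv2.connectedComponentsWithStats(m)
for i in range(1,n):
    if st[i,4]>300:
        x,y,ww,hh,_=st[i]; print(st[i],"thick end",fonz(w,x+ww/2,y+hh,22.5))
E
```

```text
time_s: 16.18
eef_pos: [594.5, 166.7, 250.4]
ee_rot: [0.0, 0.688, 0.726, -0.0]
force: [-0.1, 0.5, 0.3]
grip_width: 0.679
grip_force: 0.0
[ 300    0   40   80 2945] thick end [595.8 268.5  22.5]
[ 392   15   43  259 5177] thick end [718.8  64.1  22.5]
[ 124  107   75  193 5662] thick end [405.7   0.5  22.5]
[    0   114   125   284 22379] thick end [   4.7 -402.3   22.5]
```

View pics/w3.png

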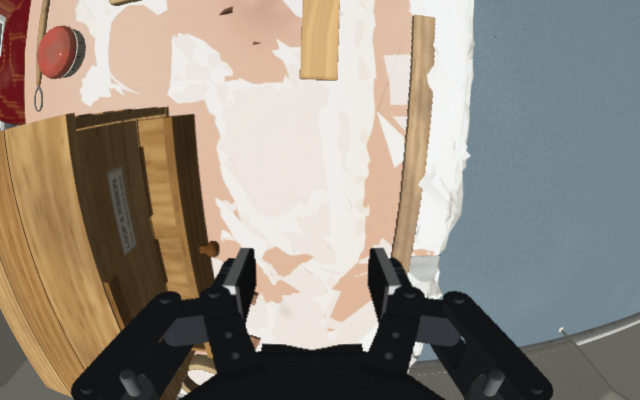

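The thick end is at (302–339, 80). That is y≈270 mm, against 270.2 mm when I stopped pushing, so the wedge has not slipped back. I'm handing in.

```bash
python3 -c "
from rig import ctrl
print(ctrl.finish_job())"
```

```text
the job is handed in; nothing more can be done
None
```

The wedge is under the short foot and released, and the job is handed in with no verdict returned. I stopped when the push rose from about 9.5 N to 15.2 N (the last step took it to about 5.7 N above, just past your 3–5 N band); how level the stand sits rests on that jump, because the camera check was too coarse to confirm it.

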